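Turn the upside-down grooved block into the assembly tray

ROBOT

A 6-joint arm with a two-finger parallel gripper is mounted at the origin on the work surface. World frame = base frame: x ahead of the robot, y to its left, z up, the work surface at z = 0. Lengths are in mm, angles in rad, forces in N, time in s.
With the tool pointing down it reaches from about 350 to 875 mm from the base axis. Payload 4.2 kg.
Tool frame: the origin (TCP) lies at the very end of the fingers, on their centre line; the grasp point (between the pads) lies 19 mm behind it; z points along the fingers, y is the direction in which the jaws open and shut (so a half turn about z gives the same grasp; the last joint's range is limited). The gripper opens to 85 mm and grips with 20 to 120 N. Pads are 22 mm wide; open, the fingers measure 114 mm over their backs; the gripper's body (76 mm by 85 mm) begins 54 mm behind the grasp point. The pads swing forward as they close: fully open they stand 13 mm farther back than shut.
Start: joints at [1.505, 0.385, 0.008, 0, -1.194, -0.259], TCP at [199.417, 592.311, 231.312] pointing down, gripper open.
Joint ranges: [-3.14, 3.14], [-1.21, 2.06], [-1.07, 1.41], [-3.16, 2.05], [-2.99, -0.16], [-3.1, 3.1]. Speed limits (rad/s): [2.79, 2.79, 3.14, 3.14, 3.14, 3.14].

INTERFACE

Orientations are given as a unit quaternion [x, y, z, w].
In Python, from bench import arm gives the robot as it stands.
- The arm moves only by the tool apply_moves, never from a script. Its argument "plan" is one flat list of numbers, 5 for each row, row after row: the gripper's target within -1 to 1 (shut at 1, half-way at 0, fully open at -1), then the shift along the world's x, y, z in m, then the turn about the world's z in degrees. A call has 1 to 8 rows; each row is the pose to reach, as a shift and turn from the pose commanded when the call began; what a row does not reach only later rows make up. A row lasts 1/12 s, in which the tool goes at most 41.7 mm and 7.16 degrees, less where a joint would pass 70% of its speed; a pose out of reach is approached as far as the arm can. A call with a gripper value outside its range is refused whole. The fingers move at their own pace and stop on an object; the grip force is fixed at half the most. Time passes only in rows, so rows that repeat a pose let the fingers close. It gives the time, the measured TCP pose, the force and the opening at its end, in the units of the state.
- arm.read_state(): the state, without advancing time (a new reading comes with each control period).
- arm.get_image(name): name is "scene" or "top" or "wrist"; returns a dict with "color" (420x560x3 uint8, red, green, blue), "range_z" (420x560 float32, mm along the optical axis (not along the pixel's ray), 0 where there is no reading), "camera_matrix" (3x3 intrinsics, pixels), "camera_from_world" (4x4, takes a point from world to camera coordinates); the wrist camera has in their place "mount" (4x4, takes a point from camera to tool coordinates, whose origin is the TCP and whose axes are the flange's). Camera axes: x right, y down, z forward; pixel columns grow to the right and rows downward; lengths in mm; the calibration is good to about 2 mm. A picture is of the moment at which its call begins: read the wrist's pose just before it.
- arm.job_done(): hands the job in, once; it reports no verdict.
The state is a dict: "clock": time; "joints": joint angles; "joint_vel": joint speeds; "joint_efforts": joint torques, N m; "position": TCP position; "ee_rot": TCP orientation; "contact_force": force on the tool from outside, world axes, zero at the start; "wrist_torque": the same for the moment, N m; "gripper_width": finger opening in mm.
Only numpy, scipy, OpenCV 4.12 (cv2) and the standard library are available. Lean on these libraries where they do the work, as an engineer would, in place of code of your own. Each camera call takes 0.05 s, during which the arm holds its last target.

TASK

Three identical grooved wooden blocks lie on the bench; two show their groove, the third lies groove down, showing only its plain back. Turn that one over and leave it lying flat inside the shallow wooden tray, groove facing up; tipping it over from its edge is fine, but do not drop it from a height. Leave the other two blocks where they are.

Things in the scene. Friction and masses are not known exactly. Their poses are not given: they have to be found in the camera images.
- turn_mid (a point): Centre of the upside-down wooden block, 64 (x) by 48 (y) by 28 mm (z), about 85 g. Its +z face, now down, has a groove 16 mm wide, 10 deep along x and two dark 8 mm holes; the -z face, now up, is plain. At the end +z is up. Grip the flat sides, 48 mm apart along y. It stands steadily on a 48 x 28 end, 64 mm tall, and tips over from there when its top is pushed about 30 mm.
- tray_floor (a point): Centre of the inner floor of the shallow plywood tray fixed to the bench: inside 170 mm along its x by 140 mm along its y, floor 8 mm above the bench, surrounding lip 8 mm wide and 10 mm higher than the floor. z points up.
- good_a_mid (a point): Centre of an identical block that already lies groove up (+z up), bench below: leave it alone.
- good_b_mid (a point): Centre of another identical block that already lies groove up (+z up), bench below: leave it alone.
Not all that is in view belongs to the job. What is shaped like the part that bears turn_mid but green, orange or purple is not meant.

How it is judged (in metres and radians):
At the end, for the whole second after the job is handed in: The block that was upside down lies at rest and released on the floor inside the tray, groove up within 8 degrees, its centre 10 to 18 mm above the tray floor and within 70 mm (tray x) and 55 mm (tray y) of the tray's centre; the other two blocks have not been shifted by more than 20 mm (angle between turn_mid's own z axis and vertical below 0.14 rad and z of turn_mid in the frame of tray_floor between 0.01 and 0.018 m and x of turn_mid in the frame of tray_floor between -0.07 and 0.07 m and y of turn_mid in the frame of tray_floor between -0.055 and 0.055 m and contact force between the fingers and turn below 0.05 N and linear speed of turn below 0.02 m/s); the robot touches nothing.
It fails at once if a block that already lies groove up is shifted by more than 20 mm (distance of any of good_a_mid, good_b_mid from where it was at the start of the episode above 0.02 m).
It fails at once if the block is dropped from a height (falls faster than 1.2 m/s while not held) (linear speed of turn above 1.2 m/s and contact force between the fingers and turn below 0.1 N).
It also fails if it takes over 42 s, if anything falls off the work surface, if the arm or the gripper's body presses on something with over 40 N, if the wrist force passes 120 N, or if a joint passes its speed limit or range.

## Working session

There is one attempt and no reset: what is moved stays moved. The work goes in short steps, Python scripts to look and compute and a tool call to move; the robot and the scene stay as the last step left them, time stands still between calls to the robot, and variables do not carry over. Pictures are saved under pics/ and viewed, and the job is handed in when it is done.

Besides the shell and the picture viewer there is one more tool, called after "Call:" by a JSON object that holds its "op" and its "data", one argument or row to a line. apply_moves: Moves the arm, as the interface text tells. Its arguments: {"type":"object","properties":{"plan":{"type":"array","items":{"type":"number"}}},"required":["plan"]}

```bash
mkdir -p pics; ls
cat > h.py <<'E'
import numpy as np,cv2
from bench import arm
def snap(n,f):
    im=arm.get_image(n); cv2.imwrite('pics/'+f,im['color'][:,:,::-1]); return im
def world(im,u,v,z=None):
    K=im['camera_matrix'];T=np.linalg.inv(im['camera_from_world'])
    d=np.linalg.inv(K)@[u,v,1]
    if z is None: return (T@np.r_[d*im['range_z'][int(v),int(u)],1])[:3]
    o=T[:3,3];r=T[:3,:3]@d
    return o+r*(z-o[2])/r[2]
E
python3 - <<'E'
from h import *
import pickle
s=arm.read_state();print(s)
d={}
for n in('top','scene','wrist'):
    d[n]=snap(n,n+'0.png')
pickle.dump(d,open('d0.pkl','wb'))
print(d['wrist']['mount'],d['top']['camera_from_world'])
E
```

```text
pics
{'clock': 0.0, 'joints': array([ 1.50459147e+00,  3.85584966e-01,  6.58028737e-03, -5.08495335e-04,
       -1.19397338e+00, -2.58587703e-01]), 'joint_vel': array([ 7.47983373e-06,  6.44507941e-04, -9.77021039e-04,  2.84318024e-04,
       -1.48837109e-03, -1.61700918e-04]), 'joint_efforts': array([-6.63459341e-04, -3.92292416e+01,  1.88407212e+01,  4.18644235e+00,
       -4.66984420e-03,  9.39026563e-07]), 'position': array([199.24457574, 591.761369  , 230.18519495]), 'ee_rot': array([ 9.86826892e-01, -1.61775895e-01, -1.30444496e-04,  1.10851802e-03]), 'contact_force': array([-0.34556944, -0.77987248,  0.00493963]), 'wrist_torque': array([-0.00592136,  0.02524828, -0.0088622 ]), 'gripper_width': 85.26671503402825}
[[ 1.12540636e-03 -9.54638991e-01 -2.97763547e-01  7.53282993e+01]
 [ 9.99999172e-01  8.88522782e-04  9.30896154e-04 -7.64750141e-01]
 [-6.24100069e-04 -2.97764348e-01  9.54639201e-01 -1.43559296e+02]
 [ 0.00000000e+00  0.00000000e+00  0.00000000e+00  1.00000000e+00]] [[-1.72103573e-02 -9.99602248e-01 -2.23416599e-02  3.45434702e+00]
 [-9.84205379e-01  2.08743908e-02 -1.75795429e-01  4.97294835e+02]
 [ 1.76191874e-01  1.89632797e-02 -9.84173164e-01  9.54074701e+02]
 [ 0.00000000e+00  0.00000000e+00  0.00000000e+00  1.00000000e+00]]
```

View pics/top0.png

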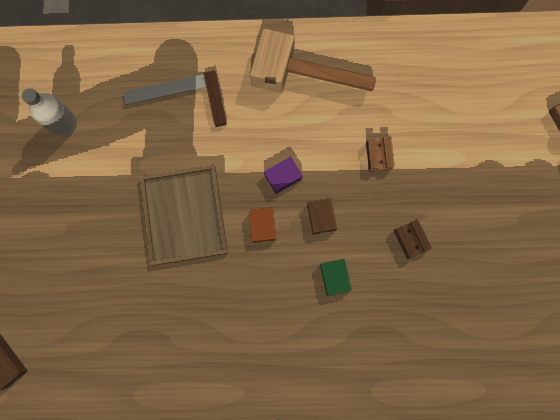

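View pics/scene0.png

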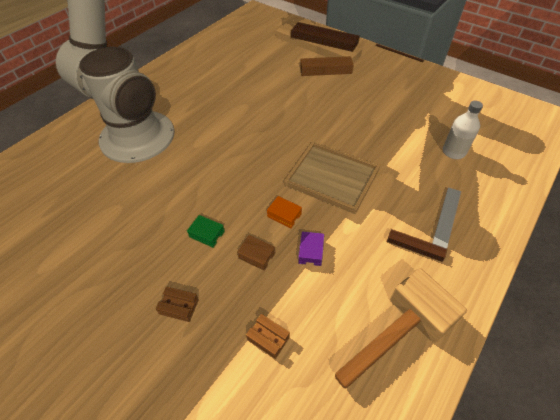

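View pics/wrist0.png

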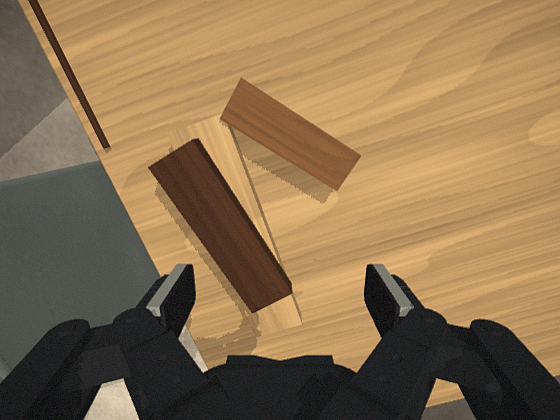

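The top view shows the plain dark-brown block at (322,215), the grooved ones at (380,153) and (412,239), and the tray at (184,215). Next I measure these from depth.

Run:
```python
from h import *
import pickle
d=pickle.load(open('d0.pkl','rb'));im=d['top']
K=im['camera_matrix'];T=np.linalg.inv(im['camera_from_world']);Z=im['range_z']
v,u=np.mgrid[:420,:560]
P=np.stack([(u-K[0,2])/K[0,0]*Z,(v-K[1,2])/K[1,1]*Z,Z,np.ones_like(Z)],-1)@T.T
P=P[...,:3]
print('bench z',np.median(P[300:400,200:300,2]), K[0,0])
for n,(cu,cv,r) in dict(turn=(322,215,26),ga=(380,153,24),gb=(412,239,28),orange=(263,225,24),green=(336,277,26),purple=(284,175,26)).items():
    W=P[cv-r:cv+r,cu-r:cu+r].reshape(-1,3);W=W[(W[:,2]>21)&(W[:,2]<36)]
    R=cv2.minAreaRect(W[:,:2].astype(np.float32));print(n,len(W),np.round(np.median(W[:,2]),1),np.round(R[0],1),np.round(R[1],1),R[2])
    b=cv2.boxPoints(R);print(np.round(b,0).tolist())
W=P[155:275,130:235].reshape(-1,3);L=W[(W[:,2]>13.5)&(W[:,2]<26)]
R=cv2.minAreaRect(L[:,:2].astype(np.float32));print('tray',len(L),R,np.round(np.median(P[200:230,170:200,2]),1));print(np.round(cv2.boxPoints(R),0).tolist())
# turn's color-edge check via plane z=28
for n,c in dict(center=(322,215)).items(): print(world(im,*c,28))
cv2.imwrite('pics/crop0.png',cv2.resize(im['color'][130:290,120:440,::-1],None,fx=2.5,fy=2.5,interpolation=cv2.INTER_CUBIC))
```

```text
bench z -1.616194664452678 507.70001105010994
turn 764 26.5 [499.5 -98.9] [64.4 48.3] 8.729830741882324
[[464.0, -80.0], [471.0, -128.0], [535.0, -118.0], [528.0, -70.0]]
ga 517 26.4 [ 626.9 -222.5] [64.7 48.9] 3.401313066482544
[[593.0, -200.0], [596.0, -249.0], [661.0, -245.0], [658.0, -196.0]]
gb 567 26.3 [ 449.6 -278.2] [63.9 49.8] 22.232751846313477
[[411.0, -267.0], [429.0, -313.0], [489.0, -289.0], [470.0, -243.0]]
orange 764 26.4 [483.6  21.2] [64.2 47.8] 5.003418445587158
[[450.0, 42.0], [454.0, -5.0], [518.0, 0.0], [513.0, 48.0]]
green 814 26.4 [ 376.5 -121.9] [63.9 48.3] 10.543313026428223
[[341.0, -104.0], [349.0, -152.0], [412.0, -140.0], [403.0, -92.0]]
purple 735 26.4 [586.6 -22.5] [49.  64.3] 29.201826095581055
[[550.0, -6.0], [581.0, -62.0], [624.0, -39.0], [592.0, 18.0]]
tray 1204 ((509.734619140625, 183.4790802001953), (186.68548583984375, 156.4626922607422), 8.100915908813477) 6.5
[[406.0, 248.0], [428.0, 93.0], [613.0, 119.0], [591.0, 274.0]]
[499.10161995 -98.82498152  28.        ]
```

View pics/crop0.png

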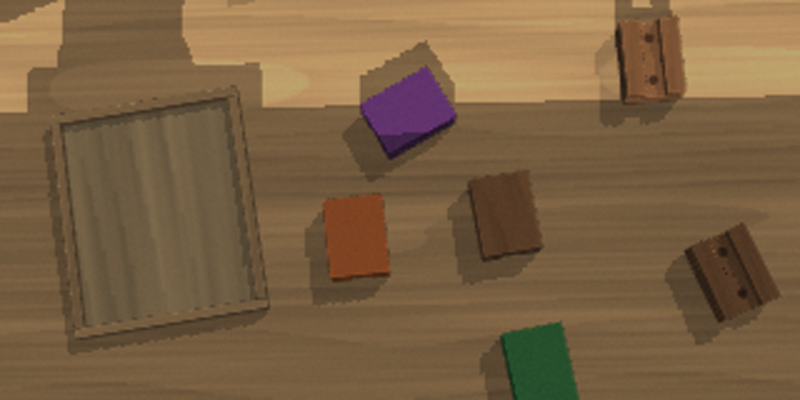

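Call:
{"op": "apply_moves", "data": {
  "plan": [-1,0.015,-0.034,0,3.4,-1,0.03,-0.068,0,6.8,-1,0.045,-0.102,0,10.2,-1,0.06,-0.136,0,13.6,-1,0.075,-0.17,0,17,-1,0.09,-0.204,0,20.4,-1,0.105,-0.238,0,23.8,-1,0.12,-0.272,0,27.3]
}}

```text
clock: 0.82
position: [319.6, 318.4, 231.2]
ee_rot: [0.997, 0.077, -0.0, 0.0]
contact_force: [1.1, -0.4, -0.1]
gripper_width: 85.3
```

Call:
{"op": "apply_moves", "data": {
  "plan": [-1,0.017,-0.035,0,0,-1,0.034,-0.07,0,0,-1,0.051,-0.105,0,0,-1,0.068,-0.14,0,0,-1,0.085,-0.175,0,0,-1,0.102,-0.21,0,0,-1,0.119,-0.245,0,0,-1,0.136,-0.28,0,0]
}}

```text
clock: 1.48
position: [455.7, 38.4, 231.4]
ee_rot: [0.997, 0.076, 0.0, -0.0]
contact_force: [0.5, 0.3, -0.1]
gripper_width: 85.2
```

Call:
{"op": "apply_moves", "data": {
  "plan": [-1,0.017,-0.034,-0.01,0,-1,0.034,-0.068,-0.025,0,-1,0.051,-0.102,-0.04,0,-1,0.068,-0.136,-0.06,0,-1,0.068,-0.136,-0.09,0,-1,0.068,-0.136,-0.12,0,-1,0.068,-0.136,-0.12,0,-1,0.068,-0.136,-0.12,0]
}}

```text
clock: 2.15
position: [522.4, -96.1, 110.2]
ee_rot: [0.997, 0.076, -0.002, 0.0]
contact_force: [1.1, 0.9, -0.2]
gripper_width: 84.9
```

Call:
{"op": "apply_moves", "data": {
  "plan": [-1,0,0,-0.03,0,-1,0,0,-0.06,0,-1,0,0,-0.085,0,-1,0,0,-0.1,0,-1,0,0,-0.107,0,-1,0,0,-0.107,0]
}}

```text
clock: 2.65
position: [524.1, -95.1, 4.8]
ee_rot: [0.997, 0.076, 0.0, 0.0]
contact_force: [-0.3, -0.0, 0.6]
gripper_width: 85.7
```

Run:
```python
from h import *
s=arm.read_state();print(s['position'],s['contact_force'])
snap('wrist','w1.png')
```

```text
[524.14636359 -95.13542367   4.77733213] [-0.33252208 -0.01262549  0.56577183]
```

View pics/w1.png

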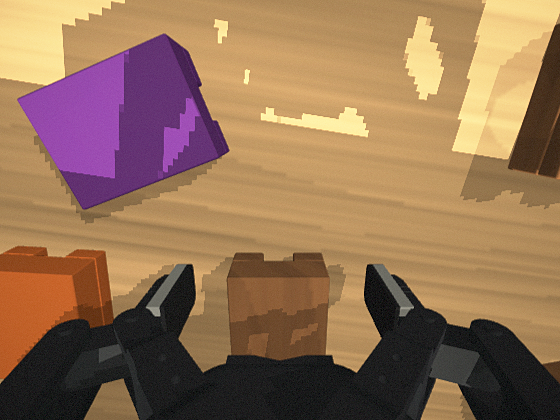

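The block sits centred between the fingers (columns 228–328), with its groove visible on the underside of its end. I'll close on it.

Call:
{"op": "apply_moves", "data": {
  "plan": [0.5,0,0,0,0,1,0,0,0,0,1,0,0,0,0,1,0,0,0,0,1,0,0,0,0,1,0,0,0,0]
}}

```text
clock: 3.2
position: [524.7, -95.6, 6.0]
ee_rot: [0.997, 0.076, 0.002, 0.0]
contact_force: [-1.6, 1.0, 6.3]
gripper_width: 46.5
```

Call:
{"op": "apply_moves", "data": {
  "plan": [1,0,0,0.01,0,1,0,0,0.02,0,1,0,0,0.04,0,1,0,0,0.06,0,1,0,0,0.08,0,1,0,0,0.08,0,1,0,0,0.08,0]
}}

```text
clock: 3.78
position: [524.1, -95.6, 86.1]
ee_rot: [0.997, 0.076, 0.002, -0.0]
contact_force: [-0.5, -0.2, -1.2]
gripper_width: 46.6
```

Run:
```python
from h import *
s=arm.read_state();print(s['position'],s['contact_force'])
snap('wrist','w2.png');im=snap('scene','s2.png')
cv2.imwrite('pics/s2c.png',cv2.resize(im['color'][150:330,180:420,::-1],None,fx=3,fy=3))
```

```text
[524.12387745 -95.59584395  86.14399374] [-0.47170852 -0.23200193 -1.20262432]
```

View pics/w2.png

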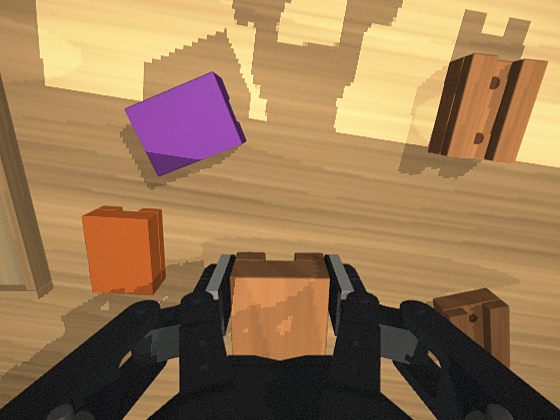

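View pics/s2c.png

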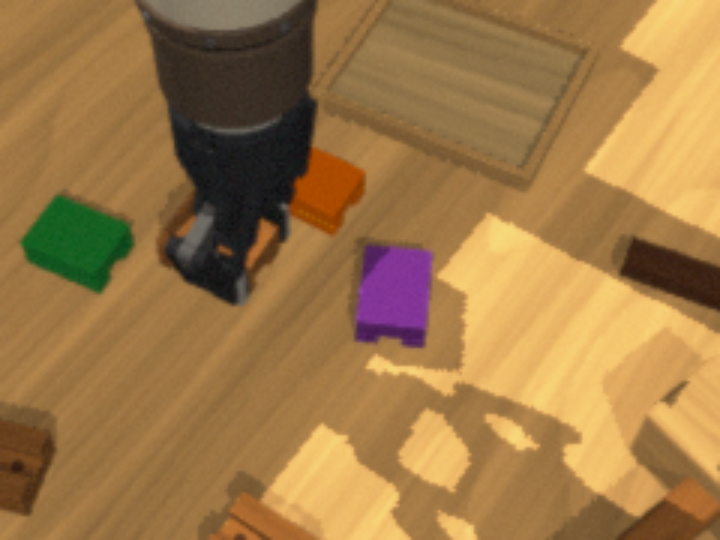

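The block is held level, with no droop. I'll carry it over the tray's far side and try loosening the grip slightly at low height, so it swings down about the pads.

Call:
{"op": "apply_moves", "data": {
  "plan": [1,0.003,0.036,0,0,1,0.006,0.072,0,0,1,0.01,0.108,0,0,1,0.013,0.144,0,0,1,0.016,0.18,0,0,1,0.02,0.215,0,0,1,0.023,0.25,0,0,1,0.026,0.285,0,0]
}}

```text
clock: 4.55
position: [548.4, 190.6, 82.9]
ee_rot: [0.997, 0.076, -0.001, 0.001]
contact_force: [1.1, -0.3, -0.4]
gripper_width: 46.6
```

Call:
{"op": "apply_moves", "data": {
  "plan": [1,0,0,-0.015,0,1,0,0,-0.034,0,1,0,0,-0.034,0,0.5,0,0,-0.034,0,0.2,0,0,-0.034,0,0.1,0,0,-0.034,0]
}}

```text
clock: 5.05
position: [550.0, 189.1, 51.1]
ee_rot: [0.997, 0.076, 0.001, -0.0]
contact_force: [0.2, 0.7, -1.3]
gripper_width: 46.4
```

Run:
```python
from h import *
s=arm.read_state();print(s['position'],s['contact_force'],s['gripper_width'])
snap('wrist','w3.png')
```

```text
[549.98084129 189.11330401  51.08274636] [ 0.20563298  0.65421085 -1.32165002] 46.429164934425536
```

View pics/w3.png

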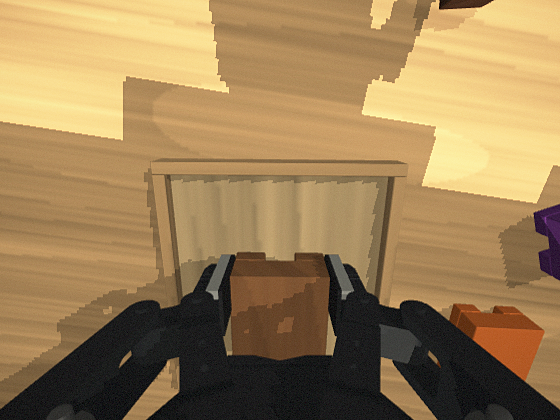

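Still rigid over the tray. I'll loosen further in small steps.

Call:
{"op": "apply_moves", "data": {
  "plan": [0.05,0,0,0,0,0.0,0,0,0,0,-0.02,0,0,0,0,-0.04,0,0,0,0]
}}

```text
clock: 5.43
position: [549.6, 189.2, 50.7]
ee_rot: [0.997, 0.076, 0.0, -0.0]
contact_force: [0.4, -0.4, 0.1]
gripper_width: 47.2
```

```bash
cat > look.py <<'E'
from h import *
import sys
s=arm.read_state();print(s['clock'],s['position'],s['contact_force'],s['wrist_torque'],s['gripper_width'])
im=snap('wrist',sys.argv[1])
K=im['camera_matrix'];Z=im['range_z']
for u in (255,280,305):
  out=[]
  for v in range(256,352,8):
    p=im['mount']@np.r_[np.linalg.inv(K)@[u,v,1]*Z[v,u],1]; out.append((round(p[0]),round(p[2])))
  print(u,out)
E
python3 look.py w4.png
```

```text
5.4333 [549.55254999 189.24977712  50.66348163] [ 0.44142028 -0.39959297  0.05182218] [ 0.0521725  -0.02227848  0.00984728] 47.239713386293936
255 [(7, -2), (6, -10), (7, -19), (5, -23), (0, -23), (-4, -22), (-8, -23), (-13, -23), (-18, -23), (-22, -23), (-27, -23), (-32, -23)]
280 [(-14, 41), (6, -9), (6, -18), (5, -23), (0, -23), (-5, -22), (-9, -23), (-12, -24), (-17, -23), (-22, -23), (-27, -23), (-32, -23)]
305 [(6, -1), (7, -11), (6, -18), (5, -23), (0, -23), (-4, -22), (-8, -23), (-13, -22), (-17, -23), (-22, -23), (-27, -23), (-31, -24)]
```

View pics/w4.png

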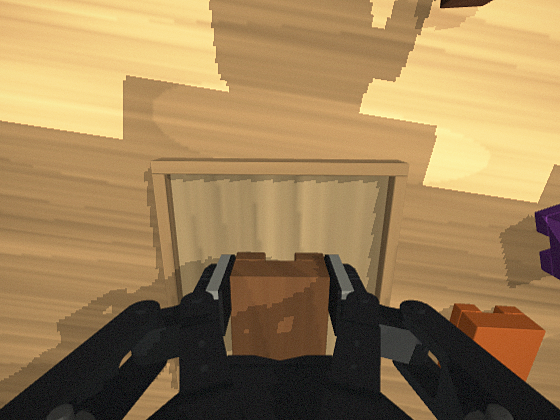

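Call:
{"op": "apply_moves", "data": {
  "plan": [-0.05,0,0,0,0,-0.05,0,0,0,0]
}}

```text
clock: 5.65
position: [549.4, 189.3, 50.3]
ee_rot: [0.997, 0.076, 0.0, 0.0]
contact_force: [0.0, 0.0, -0.7]
gripper_width: 46.8
```

```bash
python3 look.py w5.png
```

```text
5.65 [549.4189907  189.30827965  50.32752837] [ 0.0260435   0.04670514 -0.6692192 ] [ 0.01231005 -0.02804114  0.01933638] 46.78166068450492
255 [(6, -1), (7, -11), (7, -19), (4, -22), (0, -23), (-3, -24), (-9, -23), (-12, -24), (-18, -22), (-23, -22), (-26, -23), (-32, -23)]
280 [(-14, 41), (6, -10), (7, -19), (4, -22), (1, -23), (-4, -24), (-8, -24), (-13, -23), (-17, -23), (-23, -22), (-27, -22), (-31, -24)]
305 [(7, -2), (6, -10), (6, -18), (4, -23), (0, -22), (-4, -22), (-8, -23), (-13, -23), (-17, -24), (-23, -22), (-27, -22), (-31, -23)]
```

Call:
{"op": "apply_moves", "data": {
  "plan": [-0.07,0,0,0,0,-0.07,0,0,0,0]
}}

```text
clock: 5.87
position: [549.4, 189.3, 50.3]
ee_rot: [0.997, 0.076, -0.0, 0.0]
contact_force: [-0.1, -0.3, -0.5]
gripper_width: 46.6
```

```bash
python3 look.py w6.png | sed -n '1p;3p'
```

```text
5.8667 [549.4027109  189.34786672  50.28300517] [-0.14304993 -0.34686018 -0.47120054] [ 0.04065009 -0.02578084  0.02319295] 46.629438747603245
280 [(-14, 41), (6, -10), (6, -18), (5, -23), (0, -23), (-4, -22), (-9, -23), (-13, -23), (-17, -23), (-22, -23), (-26, -24), (-31, -24)]
```

Call:
{"op": "apply_moves", "data": {
  "plan": [-0.085,0,0,0,0,-0.085,0,0,0,0]
}}

```text
clock: 6.08
position: [549.4, 189.3, 50.3]
ee_rot: [0.997, 0.076, -0.0, 0.0]
contact_force: [-0.1, 0.5, -1.1]
gripper_width: 46.4
```

```bash
python3 look.py w7.png | sed -n '1p;3p'
```

```text
6.0833 [549.4042722  189.30330301  50.29378764] [-0.08473649  0.52853314 -1.1095557 ] [0.04042884 0.05477824 0.03391566] 46.38244085615615
280 [(-14, 41), (7, -11), (7, -19), (5, -24), (0, -22), (-3, -24), (-9, -22), (-12, -24), (-17, -23), (-22, -23), (-26, -24), (-32, -23)]
```

Call:
{"op": "apply_moves", "data": {
  "plan": [-0.1,0,0,0,0,-0.1,0,0,0,0]
}}

```text
clock: 6.3
position: [549.4, 189.3, 50.3]
ee_rot: [0.997, 0.076, 0.0, -0.0]
contact_force: [1.0, -0.5, -0.5]
gripper_width: 47.0
```

```bash
python3 look.py w8.png | sed -n '1p;3p'
```

```text
6.3 [549.41572518 189.32621074  50.31764096] [ 1.04718081 -0.46600919 -0.53753817] [-0.00090128 -0.0049745  -0.02051436] 47.04235086716533
280 [(-15, 42), (7, -11), (7, -19), (5, -23), (1, -23), (-4, -23), (-8, -24), (-13, -22), (-18, -23), (-22, -23), (-26, -24), (-32, -23)]
```

Call:
{"op": "apply_moves", "data": {
  "plan": [-0.115,0,0,0,0]
}}

```text
clock: 6.43
position: [549.4, 189.3, 50.3]
ee_rot: [0.997, 0.076, -0.0, 0.0]
contact_force: [-0.2, 0.5, -0.3]
gripper_width: 47.5
```

```bash
python3 look.py w9.png | sed -n '1p;3p'
```

```text
6.4333 [549.39147107 189.29876947  50.29101946] [-0.15430368  0.48719175 -0.28420853] [ 0.01589862 -0.02548568 -0.00282238] 47.457268276450534
280 [(-14, 42), (6, -10), (6, -18), (5, -23), (1, -24), (-3, -24), (-8, -23), (-13, -23), (-17, -23), (-23, -22), (-26, -24), (-32, -23)]
```

Call:
{"op": "apply_moves", "data": {
  "plan": [-0.125,0,0,0,0]
}}

```text
clock: 6.57
position: [549.4, 189.3, 50.3]
ee_rot: [0.997, 0.076, 0.0, 0.0]
contact_force: [-0.2, 0.4, -0.9]
gripper_width: 47.9
```

```bash
python3 look.py w10.png | sed -n '1p;3p'
```

```text
6.5667 [549.42014717 189.30722164  50.30817241] [-0.2404868   0.35229911 -0.86109374] [-0.02659704  0.00109159  0.00748065] 47.90809858794658
280 [(-14, 41), (7, -11), (6, -18), (5, -24), (2, -25), (-4, -23), (-7, -24), (-13, -23), (-18, -23), (-22, -24), (-26, -24), (-32, -23)]
```

Call:
{"op": "apply_moves", "data": {
  "plan": [-0.135,0,0,0,0]
}}

```text
clock: 6.7
position: [549.5, 189.4, 50.4]
ee_rot: [0.997, 0.076, 0.0, -0.0]
contact_force: [-0.7, 0.0, 0.0]
gripper_width: 48.6
```

```bash
python3 look.py w11.png | sed -n '1p;3p'
```

```text
6.7 [549.50258085 189.35045765  50.41489229] [-0.73101639  0.03016204  0.01520276] [ 0.00739366 -0.02881128  0.05599835] 48.60060919220052
280 [(3, 5), (-2, 7), (-8, 7), (-13, 7), (-18, 7), (-24, 7), (-30, 8), (-35, 8), (-42, 8), (-49, 10), (-54, 9), (-89, 42)]
```

```bash
python3 look.py w12.png | sed -n '1p;3p'
```

```text
6.75 [549.53636276 189.38638274  50.46619498] [ 0.39481248  0.09511361 -0.07420785] [ 0.01377519  0.04190805 -0.00441235] 48.25087958264908
280 [(-1, 14), (-6, 13), (-12, 14), (-17, 14), (-22, 13), (-28, 14), (-34, 13), (-39, 13), (-46, 14), (-52, 14), (-81, 41), (-89, 41)]
```

View pics/w12.png

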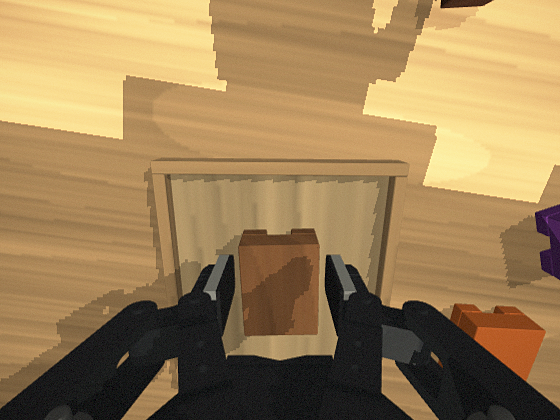

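While loosening, the grip let go without rotating. The block dropped at most 36 mm and lies flat in the tray, still back up. New approach: grip lightly at the very end edge, so the contact patch is small, and lift in an arc about the far bottom edge. First I measure where it lies.

Call:
{"op": "apply_moves", "data": {
  "plan": [-0.4,0,0,0,0,-0.4,0,0,0.03,0,-0.4,0,0,0.06,0,-0.4,0,0,0.09,0,-0.4,-0.04,-0.006,0.09,0,-0.4,-0.06,-0.008,0.09,0,-0.4,-0.06,-0.008,0.09,0]
}}

```text
clock: 7.38
position: [485.8, 180.2, 141.0]
ee_rot: [0.997, 0.076, -0.001, -0.0]
contact_force: [-0.5, 0.5, -1.1]
gripper_width: 59.3
```

```bash
cat > meas.py <<'E'
from h import *
import sys
from scipy.spatial.transform import Rotation as R
def cloud():
    s=arm.read_state();im=snap('wrist',sys.argv[1])
    K=im['camera_matrix'];Z=im['range_z'];v,u=np.mgrid[:420,:560]
    P=np.stack([(u-K[0,2])/K[0,0]*Z,(v-K[1,2])/K[1,1]*Z,Z],-1)
    M=im['mount'];P=P@M[:3,:3].T+M[:3,3]
    W=P@R.from_quat(s['ee_rot']).as_matrix().T+s['position']
    W[Z<=0]=np.nan
    return s,im,P,W
TC=np.array([509.7,183.5]);a=np.deg2rad(8.1);TX=np.array([np.cos(a),np.sin(a)]);TY=np.array([-TX[1],TX[0]])
E
cat > m1.py <<'E'
from meas import *
s,im,P,W=cloud();print(s['position'],s['gripper_width'])
st=np.stack([(W[...,:2]-TC)@TX,(W[...,:2]-TC)@TY],-1)
zmin,zmax=float(sys.argv[2]),float(sys.argv[3])
m=(W[...,2]>zmin)&(W[...,2]<zmax)&(abs(st[...,0])<80)&(abs(st[...,1])<68)&(P[...,2]>3)
q=W[m];r=cv2.minAreaRect(q[:,:2].astype(np.float32))
c=np.array(r[0]);print(m.sum(),'z',np.percentile(q[:,2],[2,50,98]),r,'tray st',(c-TC)@TX,(c-TC)@TY)
print(np.round((cv2.boxPoints(r)-TC)@np.stack([TX,TY],1),1).tolist())
E
python3 m1.py w13.png 28 45
```

```text
[485.83473891 180.21572923 141.00140303] 59.26246456676079
4248 z [35.46380695 36.87427383 38.19964737] ((524.2742919921875, 186.44195556640625), (64.42195129394531, 47.6045036315918), 10.421026229858398) tray st 14.843419030346883 0.8590699143758362
[[-18.3, 23.3], [-16.4, -24.2], [48.0, -21.6], [46.1, 25.9]]
```

View pics/w13.png

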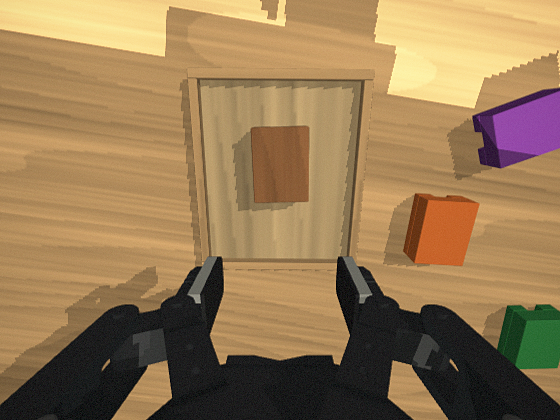

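Call:
{"op": "apply_moves", "data": {
  "plan": [-0.4,0.032,0.005,0,0.8,-0.4,0.064,0.01,-0.01,1.5,-0.4,0.064,0.01,-0.04,1.5,-0.4,0.064,0.01,-0.075,1.5,-0.4,0.064,0.01,-0.1,1.5,-0.4,0.064,0.01,-0.116,1.5,-0.4,0.064,0.01,-0.116,1.5]
}}

```text
clock: 8.02
position: [551.7, 189.8, 19.8]
ee_rot: [0.996, 0.088, -0.004, 0.002]
contact_force: [0.5, -0.8, -0.2]
gripper_width: 59.6
```

```bash
python3 look.py w14.png
```

```text
8.0167 [551.69292667 189.82058003  19.800133  ] [ 0.46687498 -0.80723413 -0.21009245] [-0.0328833  -0.01390412 -0.029476  ] 59.619222891911505
255 [(4, 3), (4, -6), (4, -14), (1, -17), (-3, -17), (-7, -17), (-13, -17), (-16, -18), (-22, -17), (-27, -17), (-32, -18), (-37, -17)]
280 [(1, 10), (5, -7), (4, -13), (2, -18), (-3, -17), (-8, -17), (-13, -17), (-17, -18), (-22, -17), (-27, -17), (-32, -17), (-37, -17)]
305 [(4, 4), (4, -6), (5, -15), (1, -17), (-3, -18), (-8, -17), (-12, -18), (-17, -17), (-23, -16), (-27, -17), (-32, -17), (-37, -17)]
```

View pics/w14.png

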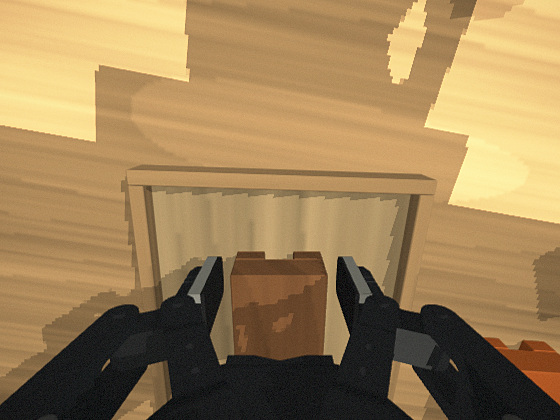

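Call:
{"op": "apply_moves", "data": {
  "plan": [0.2,0.003,0,0.001,0,0.2,0.003,0,0.001,0,0.2,0.003,0,0.001,0,0.2,0.003,0,0.001,0,0.2,0.003,0,0.004,0,0.2,0.018,0.002,0.004,0,0.2,0.033,0.005,0.004,0,0.2,0.033,0.005,0.001,0]
}}

```text
clock: 8.73
position: [589.7, 197.6, 26.9]
ee_rot: [0.996, 0.089, 0.003, -0.001]
contact_force: [1.4, 0.7, -0.4]
gripper_width: 45.5
```

Call:
{"op": "apply_moves", "data": {
  "plan": [0.0,0,0,0,0,-0.08,0,0,0,0,-0.1,0,0,0,0]
}}

```text
clock: 8.98
position: [586.4, 196.5, 26.0]
ee_rot: [0.996, 0.089, 0.001, -0.0]
contact_force: [1.1, -0.2, 1.3]
gripper_width: 47.0
```

```bash
python3 look.py w15.png
```

```text
8.9833 [586.42950273 196.49241932  26.0136678 ] [ 1.08153701 -0.17104183  1.31759729] [ 0.09962553 -0.4674667  -0.01650408] 46.99908067410179
255 [(-2, 16), (-2, 5), (-2, -4), (-3, -10), (-8, -10), (-12, -11), (-17, -11), (-22, -11), (-27, -10), (-32, -10), (-38, -10), (-42, -11)]
280 [(-2, 17), (-2, 5), (-2, -4), (-2, -11), (-7, -12), (-11, -12), (-17, -10), (-21, -12), (-26, -11), (-32, -10), (-37, -11), (-43, -11)]
305 [(-1, 15), (-2, 5), (-1, -5), (-2, -11), (-7, -10), (-12, -11), (-17, -11), (-21, -11), (-26, -11), (-32, -11), (-37, -12), (-43, -11)]
```

View pics/w15.png

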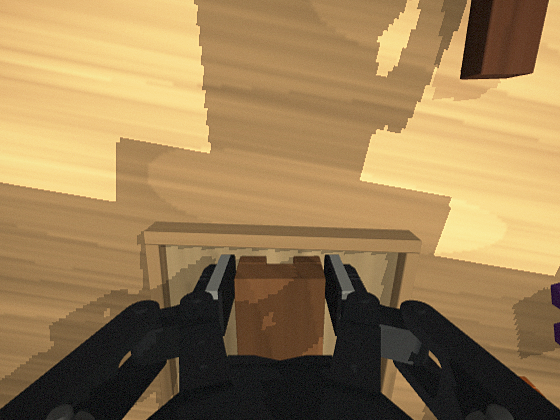

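The grip now holds only the last ~9 mm of the block. I'll loosen to a light grip and start the arc, 15° first.

Call:
{"op": "apply_moves", "data": {
  "plan": [-0.115,0,0,0,0,-0.118,-0.001,0,0.004,0,-0.118,-0.004,0,0.008,0,-0.118,-0.006,-0.001,0.012,0,-0.118,-0.008,-0.001,0.015,0]
}}

```text
clock: 9.45
position: [577.4, 194.8, 40.4]
ee_rot: [0.996, 0.089, -0.001, 0.0]
contact_force: [-0.4, 0.1, 0.1]
gripper_width: 47.9
```

```bash
python3 look.py w16.png
```

```text
9.45 [577.44889925 194.84168314  40.38585839] [-0.449978    0.13550797  0.11741723] [ 0.05478692 -0.00299033  0.03290129] 47.89585043138913
255 [(-1, 14), (-1, 5), (-2, -3), (-2, -11), (-8, -10), (-11, -11), (-17, -11), (-22, -11), (-28, -10), (-32, -11), (-37, -11), (-43, -10)]
280 [(-9, 32), (-1, 3), (-2, -4), (-2, -12), (-7, -10), (-12, -11), (-17, -11), (-23, -10), (-27, -11), (-32, -10), (-38, -10), (-43, -11)]
305 [(-1, 14), (-1, 5), (-1, -5), (-3, -10), (-7, -11), (-12, -11), (-17, -11), (-22, -10), (-27, -10), (-32, -11), (-37, -11), (-43, -10)]
```

View pics/w16.png

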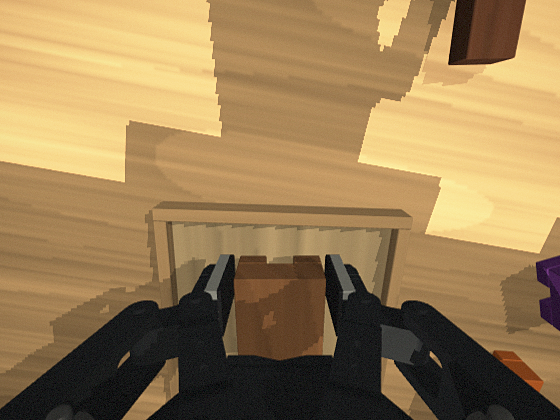

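Still rigid and now 15 mm up, so I'll loosen in finer steps here.

Call:
{"op": "apply_moves", "data": {
  "plan": [-0.122,0,0,0,0,-0.125,0,0,0,0]
}}

```text
clock: 9.67
position: [578.3, 195.3, 40.4]
ee_rot: [0.996, 0.089, -0.0, -0.0]
contact_force: [-0.6, 0.6, 0.3]
gripper_width: 47.9
```

```bash
python3 look.py w17.png| sed -n '1p;3p'
```

```text
9.6667 [578.28550751 195.29682773  40.42672267] [-0.56159509  0.56269432  0.33883157] [-0.00477256  0.0316959   0.04937463] 47.94807519843216
280 [(4, 4), (-1, 3), (-5, 3), (-11, 5), (-17, 4), (-21, 3), (-27, 4), (-32, 4), (-38, 4), (-44, 4), (-50, 4), (-55, 3)]
```

Call:
{"op": "apply_moves", "data": {
  "plan": [-0.127,0,0,0,0]
}}

```text
clock: 9.8
position: [578.4, 195.3, 40.2]
ee_rot: [0.996, 0.089, -0.0, 0.0]
contact_force: [-0.4, -0.1, -0.6]
gripper_width: 48.2
```

```bash
python3 look.py w18.png| sed -n '1p;3p'
```

```text
9.8 [578.44080332 195.30220682  40.23708397] [-0.39604738 -0.11001115 -0.56460652] [-0.02131471  0.01818874 -0.02679639] 48.20619929332474
280 [(4, 3), (-1, 3), (-5, 3), (-10, 2), (-16, 4), (-21, 3), (-27, 3), (-33, 5), (-37, 3), (76, -144), (-50, 5), (-55, 3)]
```

Call:
{"op": "apply_moves", "data": {
  "plan": [-0.129,0,0,0,0]
}}

```text
clock: 9.93
position: [578.4, 195.3, 40.2]
ee_rot: [0.996, 0.089, -0.0, 0.0]
contact_force: [0.1, 0.8, -0.3]
gripper_width: 47.9
```

```bash
python3 look.py w19.png| sed -n '1p;3p'
```

```text
9.9333 [578.44849591 195.26449437  40.17729548] [ 0.09398541  0.79961851 -0.34238278] [ 0.03980237  0.00314665 -0.01025439] 47.86900926273118
280 [(4, 3), (0, 2), (-6, 4), (-11, 3), (-16, 4), (-21, 3), (-27, 3), (-32, 4), (-37, 3), (-44, 4), (-49, 3), (-56, 4)]
```

Call:
{"op": "apply_moves", "data": {
  "plan": [-0.131,0,0,0,0]
}}

```text
clock: 10.07
position: [578.5, 195.3, 40.2]
ee_rot: [0.996, 0.089, -0.0, 0.0]
contact_force: [-0.3, 0.2, 0.2]
gripper_width: 48.2
```

```bash
python3 look.py w20.png| sed -n '1p;3p'
```

```text
10.0667 [578.45354381 195.28342574  40.20257245] [-0.25252865  0.18905203  0.23350097] [ 0.05632386  0.03956287 -0.01727529] 48.24531080414001
280 [(4, 3), (0, 3), (-6, 4), (-11, 4), (-15, 2), (-21, 3), (-27, 4), (-32, 3), (-38, 4), (-43, 3), (-50, 5), (-56, 4)]
```

It slipped straight down 14 mm, flat again, so the window is narrow. I'll regrip and try once more with much finer steps.

Call:
{"op": "apply_moves", "data": {
  "plan": [-0.3,0.003,0.001,0,0,-0.3,0.007,0.001,-0.005,0,-0.3,0.007,0.001,-0.012,0,-0.3,0.007,0.001,-0.012,0,0,0.007,0.001,-0.012,0,0.1,0.007,0.001,-0.012,0,0.1,0.007,0.001,-0.012,0,0.1,0.007,0.001,-0.012,0]
}}

```text
clock: 10.78
position: [585.3, 196.3, 28.3]
ee_rot: [0.996, 0.089, -0.0, -0.0]
contact_force: [0.5, -1.2, -0.6]
gripper_width: 45.0
```

Call:
{"op": "apply_moves", "data": {
  "plan": [0.1,0,0,0.015,0,0,0,0,0.03,0,-0.09,0,0,0.03,0,-0.105,0,0,0.03,0,-0.112,0,0,0.03,0,-0.115,0,0,0.03,0,-0.116,0,0,0.03,0]
}}

```text
clock: 11.37
position: [584.8, 196.0, 57.3]
ee_rot: [0.996, 0.089, -0.001, 0.0]
contact_force: [-1.0, -0.2, -0.6]
gripper_width: 47.9
```

```bash
python3 look.py w21.png| sed -n '1p;3p'
```

```text
11.3667 [584.83122532 196.00027632  57.29299076] [-0.97938966 -0.19251538 -0.64140322] [-0.05179242 -0.0385161  -0.00715071] 47.851855770101665
280 [(-17, 48), (0, 3), (-1, -5), (-4, -9), (-7, -11), (-13, -9), (-18, -10), (-23, -9), (-28, -9), (-33, -9), (-38, -9), (-44, -9)]
```

Still held. I'll continue at 0.001 per row, looking after every second row.

Call:
{"op": "apply_moves", "data": {
  "plan": [-0.117,0,0,0,0,-0.118,0,0,0,0]
}}

```text
clock: 11.58
position: [585.3, 196.2, 57.9]
ee_rot: [0.996, 0.089, -0.0, 0.0]
contact_force: [0.7, 0.5, 0.6]
gripper_width: 47.7
```

```bash
python3 look.py w22.png| sed -n '1p;3p'
```

```text
11.5833 [585.28905566 196.23071216  57.92212801] [0.70980783 0.53308644 0.59717353] [-0.00532879 -0.029057    0.01335092] 47.73261474616584
280 [(-19, 50), (-1, 4), (0, -7), (-3, -10), (-7, -10), (-12, -10), (-17, -10), (-23, -9), (-29, -9), (-33, -9), (-38, -10), (-43, -10)]
```

Call:
{"op": "apply_moves", "data": {
  "plan": [-0.119,0,0,0,0]
}}

```text
clock: 11.72
position: [585.4, 196.3, 58.2]
ee_rot: [0.996, 0.089, -0.0, 0.0]
contact_force: [-0.8, -0.1, -0.5]
gripper_width: 48.0
```

```bash
python3 look.py w23.png| sed -n '1p;3p'
```

```text
11.7167 [585.38041208 196.29174233  58.15306992] [-0.81628188 -0.12493067 -0.46693978] [0.01362487 0.00040862 0.02901908] 48.01550155042392
280 [(-18, 49), (0, 1), (0, -6), (-3, -10), (-8, -9), (-12, -10), (-16, -12), (-23, -10), (-29, -8), (-34, -8), (-38, -10), (-44, -9)]
```

Call:
{"op": "apply_moves", "data": {
  "plan": [-0.1195,0,0,0,0]
}}

```text
clock: 11.85
position: [585.4, 196.3, 58.3]
ee_rot: [0.996, 0.089, 0.0, -0.0]
contact_force: [0.5, 0.7, 0.2]
gripper_width: 48.2
```

```bash
python3 look.py w24.png| sed -n '1p;3p'
```

```text
11.85 [585.42099321 196.31137258  58.32501061] [0.52344044 0.65526232 0.19257214] [-0.06513842 -0.02402421  0.01976009] 48.22486155897669
280 [(-18, 49), (0, 2), (0, -7), (-3, -9), (-8, -9), (-14, -8), (-18, -9), (-24, -7), (-30, -7), (-36, -6), (-42, -6), (-48, -4)]
```

Call:
{"op": "apply_moves", "data": {
  "plan": [-0.12,0,0,0,0]
}}

```text
clock: 11.98
position: [585.4, 196.3, 58.3]
ee_rot: [0.996, 0.089, 0.0, -0.0]
contact_force: [-0.3, -0.3, -0.5]
gripper_width: 47.5
```

```bash
python3 look.py w25.png| sed -n '1p;3p'
```

```text
11.9833 [585.40535875 196.30788511  58.335217  ] [-0.26759005 -0.25921441 -0.48046388] [ 0.05275052 -0.00531725 -0.01848029] 47.531176453607166
280 [(6, 0), (3, -4), (0, -7), (-2, -12), (-11, -5), (-19, 0), (-30, 8), (-41, 16), (-54, 24), (-81, 49), (-89, 50), (-96, 49)]
```

It's pivoting now: tilt is about 35–40° and the block is still held. I'll let it swing on.

Call:
{"op": "apply_moves", "data": {
  "plan": [-0.12,0,0,0.003,0]
}}

```text
clock: 12.12
position: [585.0, 196.1, 60.9]
ee_rot: [0.996, 0.089, -0.001, 0.0]
contact_force: [-0.2, 0.3, -1.2]
gripper_width: 47.8
```

```bash
python3 look.py w26.png
```

```text
12.1167 [585.04394684 196.11286547  60.88363052] [-0.16374767  0.31824204 -1.15292306] [-0.00882175 -0.01670102 -0.0190909 ] 47.75791693921229
255 [(6, 1), (3, -3), (0, -7), (-3, -10), (-11, -5), (-20, 1), (-32, 11), (-44, 20), (-76, 52), (-84, 53), (-90, 51), (-98, 52)]
280 [(6, 0), (3, -3), (0, -7), (-3, -10), (-11, -5), (-20, 2), (-32, 11), (-45, 20), (-76, 53), (-83, 53), (-91, 52), (-99, 53)]
305 [(6, 0), (3, -3), (0, -7), (-3, -10), (-10, -6), (-20, 1), (-32, 11), (-45, 20), (-76, 53), (-82, 51), (-90, 52), (-98, 52)]
```

View pics/w26.png

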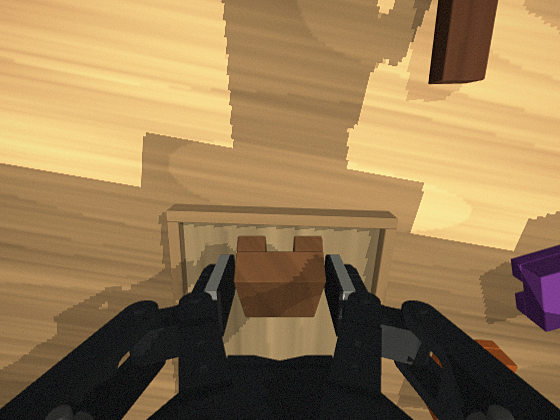

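Tilt is about 38°, with the lower corner now on the tray floor. I'll raise slowly.

Call:
{"op": "apply_moves", "data": {
  "plan": [-0.12,0,0,0.003,0,-0.12,-0.001,0,0.006,0,-0.12,-0.003,0,0.009,0,-0.12,-0.005,-0.001,0.012,0]
}}

```text
clock: 12.5
position: [580.3, 195.4, 73.7]
ee_rot: [0.996, 0.089, 0.0, -0.0]
contact_force: [0.3, -0.2, -1.5]
gripper_width: 48.0
```

```bash
python3 look.py w27.png
```

```text
12.5 [580.3055117  195.42815537  73.73449703] [ 0.25317779 -0.21121931 -1.45792051] [-0.02989248 -0.05328642 -0.03604785] 47.972991402925864
255 [(5, 1), (3, -3), (1, -9), (-2, -11), (-11, -5), (-20, 2), (-32, 11), (-46, 22), (-86, 66), (-93, 65), (-102, 65), (-110, 65)]
280 [(6, 0), (3, -3), (0, -7), (-3, -11), (-11, -5), (-20, 2), (-32, 11), (-46, 22), (-85, 64), (-94, 65), (-102, 65), (-110, 65)]
305 [(6, 1), (4, -5), (0, -7), (-3, -11), (-10, -6), (-21, 2), (-32, 12), (-45, 21), (-85, 65), (-93, 65), (-101, 65), (-110, 65)]
```

Call:
{"op": "apply_moves", "data": {
  "plan": [-0.1205,0,0,0,0]
}}

```text
clock: 12.63
position: [580.4, 195.4, 73.9]
ee_rot: [0.996, 0.089, 0.0, -0.0]
contact_force: [0.9, 0.5, -0.3]
gripper_width: 48.0
```

```bash
python3 look.py w28.png| sed -n '1p;3p'
```

```text
12.6333 [580.36908601 195.35290508  73.91284925] [ 0.90291757  0.46076477 -0.26822357] [-0.03732971 -0.07430252 -0.00769225] 47.997022851208094
280 [(6, 0), (3, -4), (0, -7), (-3, -10), (-10, -6), (-21, 3), (-33, 12), (-47, 23), (-85, 65), (-93, 65), (-102, 65), (-109, 64)]
```

Call:
{"op": "apply_moves", "data": {
  "plan": [-0.121,0,0,0,0]
}}

```text
clock: 12.77
position: [580.3, 195.3, 73.3]
ee_rot: [0.996, 0.089, -0.0, -0.0]
contact_force: [-0.3, 0.3, 0.3]
gripper_width: 48.0
```

```bash
python3 look.py w29.png| sed -n '1p;3p'
```

```text
12.7667 [580.320865   195.28445206  73.32046024] [-0.30911185  0.25487203  0.31352539] [0.00280502 0.03129475 0.00666277] 48.00523841044368
280 [(6, 0), (4, -5), (1, -8), (-2, -11), (-11, -5), (-21, 3), (-34, 14), (-49, 27), (-84, 64), (-93, 64), (-102, 65), (-109, 64)]
```

It's creeping: slope is now about 41°. Continuing.

Call:
{"op": "apply_moves", "data": {
  "plan": [-0.1213,0,0,0,0]
}}

```text
clock: 12.9
position: [580.4, 195.3, 73.1]
ee_rot: [0.996, 0.089, -0.0, 0.0]
contact_force: [-0.9, -0.1, -1.3]
gripper_width: 47.9
```

```bash
python3 look.py w30.png| sed -n '1p;3p'
```

```text
12.9 [580.36210561 195.26860174  73.12568201] [-0.90040241 -0.06735778 -1.25907868] [ 0.041593    0.00151277 -0.02949182] 47.889897124646915
280 [(7, -2), (3, -4), (0, -7), (-3, -10), (-16, 3), (-42, 35), (-69, 64), (-77, 64), (-84, 64), (-93, 64), (-101, 64), (-110, 65)]
```

Call:
{"op": "apply_moves", "data": {
  "plan": [-0.1216,0,0,0,0]
}}

```text
clock: 13.03
position: [580.4, 195.3, 73.1]
ee_rot: [0.996, 0.089, -0.0, 0.0]
contact_force: [-0.7, -0.4, -0.6]
gripper_width: 48.0
```

```bash
python3 look.py w31.png| sed -n '1p;3p'
```

```text
13.0333 [580.40634049 195.25970085  73.12855138] [-0.65522852 -0.40132802 -0.59596313] [-0.01413551 -0.00415306  0.02867644] 47.96723326401196
280 [(7, -3), (4, -6), (1, -8), (-3, -9), (-54, 65), (-61, 64), (-69, 64), (-77, 64), (-84, 64), (-93, 64), (-102, 65), (-110, 64)]
```

Call:
{"op": "apply_moves", "data": {
  "plan": [-0.1216,0,0,0.003,0]
}}

```text
clock: 13.17
position: [580.0, 195.1, 75.7]
ee_rot: [0.996, 0.089, -0.001, 0.0]
contact_force: [-0.1, -0.3, -0.8]
gripper_width: 48.1
```

```bash
python3 look.py w32.png
```

```text
13.1667 [579.97184428 195.06569352  75.67143005] [-0.08063487 -0.29051799 -0.78352014] [-0.03032338 -0.05219879 -0.04844372] 48.1287509218613
255 [(7, -3), (3, -4), (0, -7), (-3, -10), (-56, 68), (-63, 67), (-71, 67), (-79, 67), (-86, 66), (-95, 67), (-103, 66), (-113, 68)]
280 [(7, -2), (4, -5), (0, -7), (-3, -10), (-55, 66), (-63, 67), (-72, 68), (-79, 67), (-87, 67), (-95, 67), (-104, 68), (-112, 67)]
305 [(7, -3), (3, -5), (0, -7), (-3, -10), (-56, 68), (-63, 67), (-71, 67), (-79, 67), (-87, 68), (-95, 67), (-103, 67), (-112, 67)]
```

View pics/w32.png

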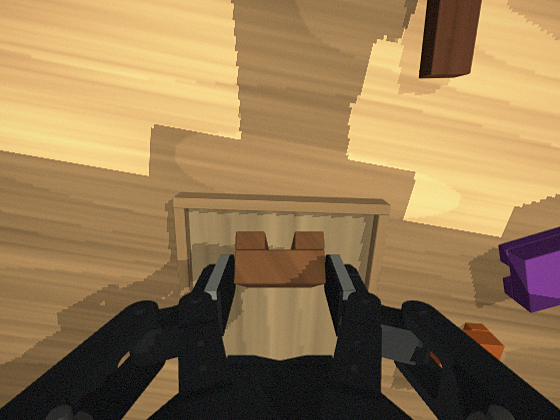

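Tilt is about 55°, with ~9 mm under the lower corner. I'll lower to touch and drag towards the robot (-d) so the block stands up on that end.

Call:
{"op": "apply_moves", "data": {
  "plan": [-0.12,0,0,-0.004,0,-0.12,0,0,-0.009,0,-0.12,-0.005,-0.001,-0.0095,0,-0.12,-0.01,-0.002,-0.009,0,-0.12,-0.015,-0.002,-0.009,0,-0.12,-0.015,-0.002,-0.009,0]
}}

```text
clock: 13.72
position: [563.9, 192.9, 67.3]
ee_rot: [0.996, 0.089, -0.001, 0.0]
contact_force: [-0.0, 0.5, -0.2]
gripper_width: 47.9
```

```bash
cat > af.py <<'E'
from meas import *
s,im,P,W=cloud();print(s['clock'],s['position'],s['contact_force'],s['gripper_width'])
for u in (250,280,310):
    print(u,[(v,round(P[v,u,0]),round(P[v,u,2])) for v in range(216,300,6)])
E
python3 af.py w33.png
```

```text
13.7167 [563.93612905 192.91960306  67.27204295] [-0.0277207   0.51974767 -0.24317167] 47.94355942849083
250 [(216, 9, 60), (222, 5, 59), (228, 9, 35), (234, 20, -3), (240, 17, -5), (246, 14, -4), (252, 11, -6), (258, 8, -7), (264, 5, -7), (270, 2, -8), (276, -1, -9), (282, -3, -12), (288, -50, 58), (294, -56, 59)]
280 [(216, 10, 58), (222, 5, 59), (228, 0, 58), (234, -4, 58), (240, -9, 58), (246, 7, 10), (252, 11, -6), (258, 8, -6), (264, 6, -8), (270, 2, -8), (276, -1, -9), (282, -3, -11), (288, -51, 59), (294, -56, 59)]
310 [(216, 10, 58), (222, 5, 59), (228, 9, 34), (234, 20, -4), (240, 17, -5), (246, 14, -5), (252, 11, -6), (258, 8, -6), (264, 5, -8), (270, 2, -8), (276, -1, -10), (282, -4, -11), (288, -51, 59), (294, -55, 58)]
```

View pics/w33.png

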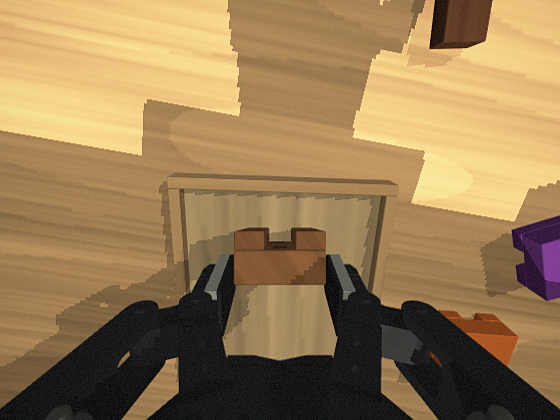

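Tilt is now about 71°, and the groove is visible on the far side. I'll drag a bit further.

Call:
{"op": "apply_moves", "data": {
  "plan": [-0.12,-0.005,-0.001,0,0,-0.12,-0.01,-0.002,0,0,-0.12,-0.014,-0.003,-0.001,0,-0.12,-0.018,-0.003,-0.002,0,-0.12,-0.018,-0.003,-0.002,0]
}}

```text
clock: 14.18
position: [546.5, 190.0, 65.5]
ee_rot: [0.996, 0.089, -0.0, 0.0]
contact_force: [0.9, -0.6, 2.5]
gripper_width: 48.0
```

```bash
python3 af.py w34.png
```

```text
14.1833 [546.49637528 189.97222859  65.53551291] [ 0.88090346 -0.64027333  2.45557697] 48.02772077619459
250 [(216, 16, 40), (222, 18, 21), (228, 21, 4), (234, 22, -8), (240, 19, -8), (246, 15, -7), (252, 12, -8), (258, 9, -9), (264, 6, -9), (270, 2, -9), (276, 0, -10), (282, -4, -10), (288, -49, 56), (294, -55, 58)]
280 [(216, 10, 57), (222, 6, 56), (228, 4, 48), (234, 7, 30), (240, 9, 15), (246, 11, 2), (252, 12, -7), (258, 9, -9), (264, 6, -9), (270, 3, -10), (276, 0, -11), (282, -5, -9), (288, -49, 56), (294, -55, 57)]
310 [(216, 15, 42), (222, 18, 21), (228, 21, 4), (234, 22, -7), (240, 18, -7), (246, 15, -7), (252, 12, -8), (258, 9, -9), (264, 6, -9), (270, 2, -9), (276, -1, -10), (282, -4, -10), (288, -49, 57), (294, -55, 57)]
```

View pics/w34.png

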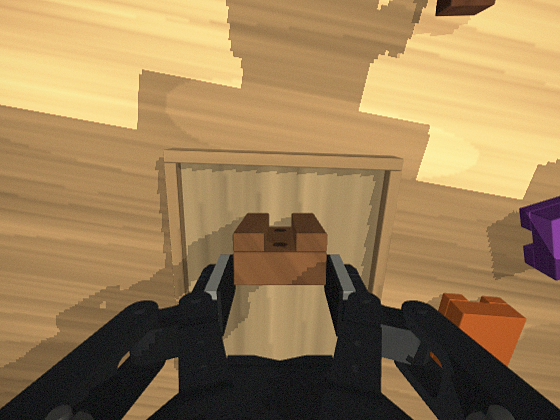

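It's nearly upright (about 84°) at tray x ≈ +46 mm, with the groove facing away from the robot. I'll release it and check that it stands.

Call:
{"op": "apply_moves", "data": {
  "plan": [-0.16,0,0,0,0,-0.2,0,0,0,0,-0.35,0,0,0,0,-0.4,0,0,0.01,0,-0.4,0,0,0.03,0,-0.4,0.02,0.003,0.04,0,-0.2,0.045,0.007,0.04,0,0.2,0.05,0.008,0.04,0]
}}

```text
clock: 14.9
position: [601.3, 199.4, 107.4]
ee_rot: [0.996, 0.089, 0.003, -0.001]
contact_force: [1.1, 0.2, -0.5]
gripper_width: 40.5
```

```bash
python3 m1.py w35.png 62 85
```

```text
[601.28307157 199.44114092 107.37274651] 40.48117778091359
2465 z [62.75488423 72.74269946 74.07347729] ((546.5518188476562, 190.4167938232422), (28.683216094970703, 48.04994583129883), 10.301422119140625) tray st 37.458757259817716 1.6553228457821278
[[22.2, 25.1], [24.1, -22.9], [52.7, -21.8], [50.9, 26.2]]
```

View pics/w35.png

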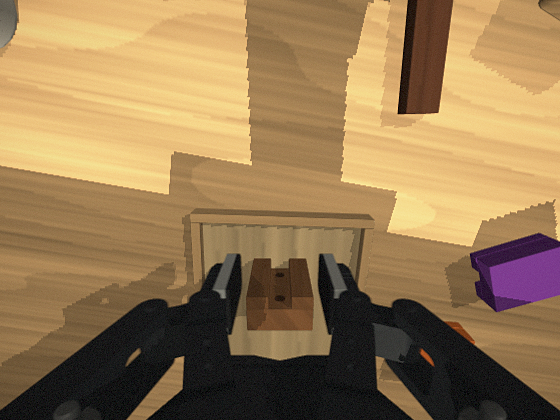

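It stands upright: footprint 28.7 × 48, top at 73 mm, tray x ≈ 37. I'll lower beside it on the groove side and push the top towards the robot.

Call:
{"op": "apply_moves", "data": {
  "plan": [0.5,0,0,-0.005,0,0.5,0,0,-0.025,0,0.5,0,0.001,-0.045,0,0.5,0,0.001,-0.045,0,0.5,-0.01,-0.001,-0.045,0,0.5,-0.018,-0.002,-0.045,0,0.5,-0.018,-0.002,-0.045,0]
}}

```text
clock: 15.53
position: [577.5, 195.9, 60.8]
ee_rot: [0.996, 0.089, -0.001, 0.0]
contact_force: [-0.3, -0.0, -0.1]
gripper_width: 21.4
```

```bash
python3 look.py w36.png | head -1
```

```text
15.5333 [577.5137887  195.86511766  60.80558907] [-0.27248118 -0.04753839 -0.11071869] [-0.01493657  0.03606006 -0.03898179] 21.39243827512241
```

View pics/w36.png

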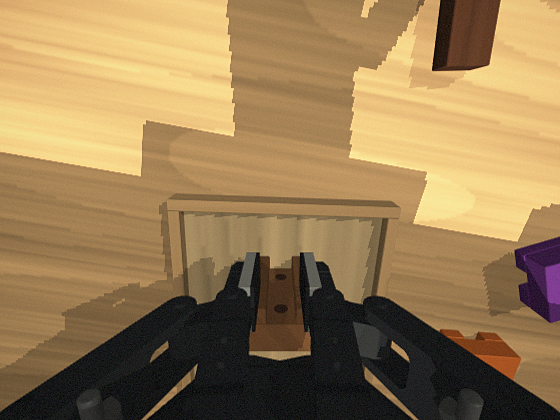

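The block still stands, behind the fingers, with each finger opposite a rail. Now I push slowly.

Call:
{"op": "apply_moves", "data": {
  "plan": [0.5,-0.006,-0.001,0,0,0.5,-0.012,-0.002,0,0,0.5,-0.018,-0.003,0,0,0.5,-0.024,-0.004,0,0,0.5,-0.029,-0.005,0,0,0.5,-0.034,-0.006,0,0,0.5,-0.038,-0.007,0,0]
}}

```text
clock: 16.17
position: [540.7, 189.2, 60.4]
ee_rot: [0.996, 0.089, -0.0, 0.0]
contact_force: [-0.5, -0.8, 0.9]
gripper_width: 21.4
```

```bash
python3 look.py w37.png | head -1
```

```text
16.1667 [540.72988643 189.18649351  60.35202344] [-0.46977394 -0.76362143  0.88213752] [0.01281484 0.00037547 0.02544222] 21.437865958118646
```

View pics/w37.png

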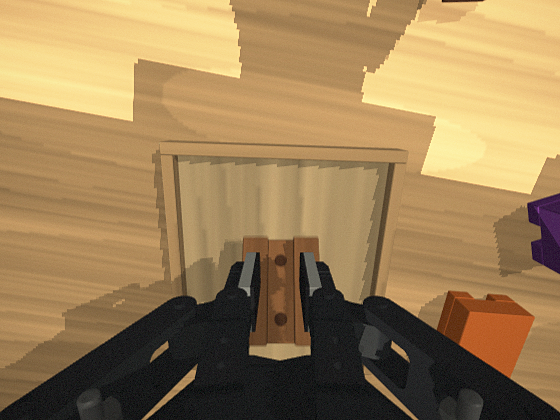

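The block has tipped and lies groove up, both holes showing. I'll retreat upwards and sideways, then check.

Call:
{"op": "apply_moves", "data": {
  "plan": [0.3,0,0,0.03,0,0.3,0,0,0.07,0,0.3,-0.02,0.02,0.11,0,0.3,-0.04,0.05,0.15,0,0.3,-0.04,0.09,0.15,0,0.3,-0.04,0.13,0.15,0,0.3,-0.04,0.17,0.15,0,0.3,-0.04,0.2,0.15,0]
}}

```text
clock: 16.88
position: [501.0, 391.6, 211.5]
ee_rot: [0.996, 0.089, 0.001, -0.001]
contact_force: [0.5, -0.9, -0.4]
gripper_width: 29.7
```

Call:
{"op": "apply_moves", "data": {
  "plan": [0.3,0,0.04,0,0,0.3,0,0.07,0,0,0.3,0,0.07,0,0]
}}

```text
clock: 17.13
position: [500.7, 464.5, 208.7]
ee_rot: [0.996, 0.091, 0.0, -0.0]
contact_force: [0.9, 0.0, -1.0]
gripper_width: 30.1
```

Run:
```python
from h import *
im=snap('top','top1.png');snap('scene','scene1.png')
K=im['camera_matrix'];T=np.linalg.inv(im['camera_from_world']);Z=im['range_z']
v,u=np.mgrid[:420,:560]
P=(np.stack([(u-K[0,2])/K[0,0]*Z,(v-K[1,2])/K[1,1]*Z,Z,np.ones_like(Z)],-1)@T.T)[...,:3]
for n,(cu,cv,r) in dict(ga=(380,153,24),gb=(412,239,28)).items():
    W=P[cv-r:cv+r,cu-r:cu+r].reshape(-1,3);W=W[(W[:,2]>21)&(W[:,2]<36)]
    R=cv2.minAreaRect(W[:,:2].astype(np.float32));print(n,R)
TC=np.array([509.7,183.5]);a=np.deg2rad(8.1);TX=np.array([np.cos(a),np.sin(a)]);TY=np.array([-TX[1],TX[0]])
W=P[150:285,120:245].reshape(-1,3);d=W[:,:2]-TC;s=d@TX;t=d@TY
m=(abs(s)<80)&(abs(t)<66)&(W[:,2]>30)&(W[:,2]<60);q=W[m]
R=cv2.minAreaRect(q[:,:2].astype(np.float32));c=np.array(R[0])-TC
print('block',m.sum(),np.percentile(q[:,2],[2,50,98]),R,c@TX,c@TY)
A=np.c_[q[:,:2],np.ones(len(q))];k=np.linalg.lstsq(A,q[:,2],rcond=None)[0];print('tilt deg',np.degrees(np.arctan(np.hypot(k[0],k[1]))))
print(arm.read_state()['clock'])
```

```text
ga ((627.3857421875, -222.490966796875), (64.71182250976562, 48.562599182128906), 3.274724245071411)
gb ((449.47491455078125, -278.0332946777344), (63.82664108276367, 49.3160514831543), 22.10398292541504)
block 526 [30.96677736 34.2336433  38.19675974] ((498.653564453125, 180.32876586914062), (64.20390319824219, 48.59764862060547), 9.820967674255371) -11.383063320647974 -1.5831404366351962
tilt deg 0.08647793792813128
17.2333
```

View pics/top1.png

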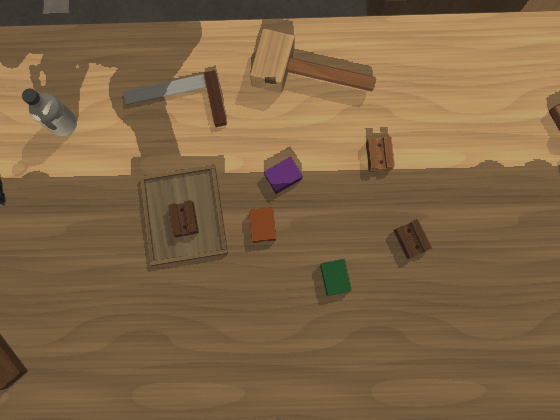

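The top view shows the block flat in the tray at (184,218), groove and holes up. The other two blocks haven't moved, and the gripper is clear of everything, so I'm handing in.

```bash
python3 -c "
from bench import arm
print(arm.job_done())"
```

```text
the job is handed in; nothing more can be done
None
```

The block now lies flat in the tray with its groove up, released and at rest. I handed the job in at about 17 s of the 42 s allowed; no verdict was reported.

**How it was done:** I carried the block to the tray and gripped it lightly by its end edge. It pivoted in the pads to about 55°. Dragging its lower end on the tray floor brought it upright, and pushing the top with the fingers tipped it over.

**Last checks (top camera):**

| Check | Measured | Limit |
|---|---|---|
| Block centre, tray x | -11 mm | ±70 mm |
| Block centre, tray y | -2 mm | ±55 mm |
| Tilt | about 0.1° | 8° |
| Shift of the two good blocks | under 1 mm | 20 mm |

- **Height:** the block's top is about 36 mm above the bench once the camera's 1.6 mm offset is added, which puts its centre about 14 mm above the tray floor.
- **Clearance:** the gripper ended well clear of everything.

**What went wrong:** two early attempts at loosening the grip let the block slip and fall flat, once by about 36 mm and once by about 14 mm. By calculation that is at most about 0.85 m/s, below the 1.2 m/s limit, but I did not measure the speed.

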